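# Lay out the pots on the painting table

### The arm

A 6-joint arm with a two-finger parallel gripper is mounted at the origin on the work surface. World frame = base frame: x ahead of the robot, y to its left, z up, the work surface at z = 0. Lengths are in m, angles in rad, forces in N, time in s.
With the tool pointing down it reaches from about 0.325 to 0.85 m from the base axis. Payload 15.5 kg.
Tool frame: the origin (TCP) lies between the finger pads; the fingertips stand env.tip_extent ahead of it and the grasp point (between the pads) lies 2 mm behind it (env.tip_extent is the distance from the TCP to the fingertips, in m); z points along the fingers, y is the line along which they close (so a half turn about z gives the same grasp; the last joint's range is limited). The gripper opens to 91 mm and grips with 3 to 60 N. Pads are 32 mm wide; open, the fingers measure 118 mm over their backs; the gripper's body (76 mm by 178 mm) begins 60 mm behind the grasp point.
Start: joints at [-1.296, 0.494, 1.345, -0, 1.302, -0.096], TCP at [0.226, -0.583, 0.211] pointing down, gripper open.
Joint ranges: [-2.91, 2.91], [-0.82, 2.16], [0.22, 2.67], [-1.22, 4.37], [0.12, 2.79], [-3.08, 3.08]. Speed limits (rad/s): [1.89, 1.89, 2.57, 3.01, 3.01, 3.01].

### API

Orientations are given as a unit quaternion [w, x, y, z].
In Python, from cell import env gives the robot as it stands.
- The arm moves only by the shell command python3 -m crank 'ROWS' [FORCE]. ROWS is a JSON object whose one key "steps" holds a list of rows, each a list of 3 entries, a list of its own where there are three numbers: the turn, a rotation vector about the tool's x, y, z in units of 5 degrees (1.0 is 5 degrees), then the shift along the tool's x, y, z in units of 30 mm (1.0 is 30 mm), then the opening, from 0 (shut) to 1 (fully open). In form: {"steps": [[[ax, ay, az], [tx, ty, tz], gripper], ...]}. A call has 1 to 5 rows; each row shifts and turns the commanded pose from where the row before left it, along the tool's axes as they then stand; what a row does not reach is not made up. A row lasts 1/12 s, in which the tool goes at most 41.7 mm and 7.16 degrees, less where a joint would pass 70% of its speed; a pose out of reach is approached as far as the arm can. A call is refused whole if a number of a shift passes 1 or a number of a turn 1, either way. A call with a gripper value outside its range is refused whole. The fingers move at their own pace and stop on an object; FORCE is the grip in N (left out, the last holds). Time passes only in rows, so rows that do not move let the fingers close. It gives the time, the measured TCP pose, the force, the opening and the grip force at its end, in the units of the state.
- env.state(): the state, without advancing time (a new reading comes with each control period).
- env.grab_frame(name): name is "side" or "top"; returns a dict with "pixels" (420x560x3 uint8, blue, green, red), "camera_matrix" (3x3 intrinsics, pixels), "xyz" and "rotation" of the camera in the world. Camera axes: x right, y down, z forward; pixel columns grow to the right and rows downward; lengths in m; the calibration is good to about 2 mm. A picture is of the moment at which its call begins. There is no depth.
- env.finish_job(): hands the job in; it is judged then, once.
The state is a dict: "time": time; "qpos": joint angles; "qd": joint speeds; "tau": joint torques, N m; "eef_pos": TCP position; "tool_rot": TCP orientation; "ft_force": force on the tool from outside, world axes, zero at the start; "ft_torque": the same for the moment, N m; "opening": finger opening in m; "grip_force": force on a finger pad.
Only numpy, scipy, OpenCV 4.12 (cv2) and the standard library are available. Lean on these libraries where they do the work, as an engineer would, in place of code of your own. Each camera call takes 0.05 s, during which the arm holds its last target. There are 200 camera calls.

### The job

Take the middle tin out of the stack of three and stand it in the centre of the round cork mat, putting the smallest tin back on top of the bottom tin, centred on it. Stand the glass jar in the centre of the square tile, and the smaller of the two metal cups on the bare board midway between the tin and the jar, in line with them. Everything stands upright, and the bottom tin and the larger cup stay where they are.

Things in the scene. Friction and masses are not known exactly. Their poses are not given: they have to be found in the camera images.
- board: fixed plywood drip board lying on the table, 110 x 360 mm, 9 mm thick, with paint spots; the tile and the mat lie on it. Origin: centre of its underside. Its y axis runs along its length (within 0.3 rad of world y). Its middle part, over the origin, is bare: the small cup belongs there.
- tile: fixed square white ceramic tile, 90 x 90 mm, 6 mm thick, lying on the board 120 mm from the board's centre along its length, at one end or the other (it changes from start to start). Origin: centre of its underside, so its top is 6 mm above the origin, 15 mm above the table.
- mat: fixed round cork mat, diameter 90 mm, 6 mm thick, lying on the board 120 mm from its centre, at the other end from the tile. Origin: centre of its underside; its top is 6 mm above the origin, 15 mm above the table.
- base_tin: bottom tin of the stack: flat closed round bare-metal tin, diameter 68 mm, 42 mm high, 0.3 to 0.5 kg, loose on the table. Origin: centre of its underside, z axis up. It stays where it is.
- middle_tin: middle tin of the stack: closed round bare-metal tin, diameter 56 mm, 34 mm high, about 0.2 kg, resting loose on the base tin. Origin: centre of its underside, z axis up.
- top_tin: top and smallest tin of the stack: closed round bare-metal tin, diameter 44 mm, 28 mm high, about 0.1 kg, resting loose on the middle tin. Origin: centre of its underside, z axis up.
- jar: closed glass jar with a paper band and a black screw lid, diameter 58 mm, 85 mm high, about 0.25 kg, standing upright on the table; its straight body can be gripped at mid height. Origin: centre of its underside, z axis up.
- small_cup: smaller metal cup: straight-sided, open at the top, outer diameter 46 mm, 50 mm high, wall 3 mm, about 0.08 kg, standing upright on the table. Origin: centre of its underside, z axis up.
- large_cup: larger metal cup of the same kind, outer diameter 68 mm, 75 mm high, standing upright, loose. Not needed: it stays where it is. Origin: centre of its underside, z axis up.
Not all that is in view belongs to the job. What is shaped like the top_tin but orange or red is not meant.

How it is judged:
At the end, for the whole second after the job is handed in: Middle tin on the mat and jar on the tile, each within 13 mm of centre; top tin on the base tin within 10 mm; small cup on the board within 15 mm of its centre; all upright within 0.1 rad, released, at rest; base tin and large cup upright and moved under 30 mm (horizontal distance between middle_tin and mat below 0.013 m and z of middle_tin in the frame of mat between 0.002 and 0.01 m and angle between each of middle_tin, top_tin, jar, small_cup, base_tin, large_cup's own z axis and vertical below 0.1 rad and horizontal distance between top_tin and base_tin below 0.01 m and z of top_tin in the frame of base_tin between 0.038 and 0.046 m and horizontal distance between jar and tile below 0.013 m and z of jar in the frame of tile between 0.002 and 0.01 m and horizontal distance between small_cup and board below 0.015 m and height (world z) of small_cup between 0.005 and 0.013 m and distance of each of base_tin, large_cup from where it was at the start of the episode below 0.03 m and linear speed of each of middle_tin, top_tin, jar, small_cup below 0.02 m/s); the robot touches nothing.
It fails at once if the bottom tin is shifted by more than 30 mm (distance of base_tin from where it was at the start of the episode above 0.03 m).
It fails at once if the larger cup is shifted by more than 30 mm (distance of large_cup from where it was at the start of the episode above 0.03 m).
It also fails if it takes over 128 s, if anything falls off the work surface, if the arm or the gripper's body presses on something with over 40 N, if the wrist force passes 120 N, or if a joint passes its speed limit or range.

## Working session

There is one attempt and no reset: what is moved stays moved. The work goes in short steps, Python scripts to look and compute and a shell command to move; the robot and the scene stay as the last step left them, time stands still between calls to the robot, and variables do not carry over. Pictures are saved under pics/ and viewed, at most 14 in all, crops included, and the job is handed in when it is done.

```bash
ls; mkdir -p pics
python3 - <<'E'
from cell import env
import cv2
print(env.state(), env.tip_extent)
for n in("side","top"):
    f=env.grab_frame(n); cv2.imwrite(f"pics/{n}0.png",f["pixels"]); print(n,f["camera_matrix"],f["xyz"],f["rotation"])
E
```

```text
pics
{'time': 0.0, 'qpos': array([-1.29550276e+00,  4.94186192e-01,  1.34617017e+00,  1.63042753e-05,
        1.30248644e+00, -9.54771046e-02]), 'qd': array([ 2.04115093e-04, -9.78788540e-06,  6.53524509e-04, -2.22960577e-05,
        1.46652231e-04,  5.58469113e-04]), 'tau': array([-5.28420946e-05, -8.78829217e+01, -3.81846106e+01,  7.08552310e-02,
        5.32889308e-02, -5.45073260e-05]), 'eef_pos': array([ 0.22637046, -0.58213332,  0.21012317]), 'tool_rot': array([-6.23251458e-04,  9.82865504e-01,  1.84323114e-01, -4.82959359e-05]), 'ft_force': array([-0.21195701,  0.13833597, -0.72227511]), 'ft_torque': array([-0.03628107,  0.00047229, -0.0056136 ]), 'grip_force': 0.0, 'opening': 0.09129496426356898} 0.017
side [[386.6834838    0.         279.30170486]
 [  0.         386.6834838  205.2770475 ]
 [  0.           0.           1.        ]] [ 0.2986355  -0.41509871  0.70472342] [-0.32537744  0.89796179 -0.27760579  0.10358172]
top [[385.33285557   0.         277.01464247]
 [  0.         385.33285557 205.97049782]
 [  0.           0.           1.        ]] [ 4.85318480e-01 -3.30517510e-04  9.48470103e-01] [ 0.04847905 -0.69497136  0.71634658 -0.0388865 ]
```

View pics/side0.png

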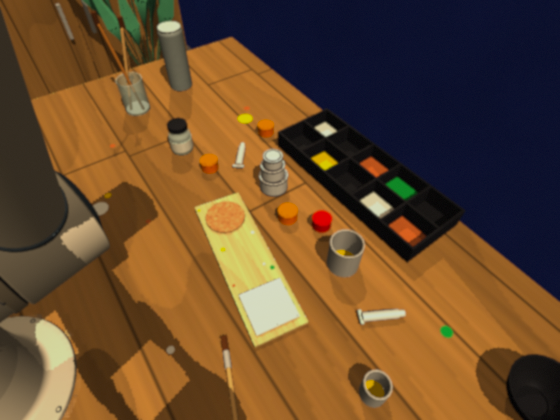

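View pics/top0.png

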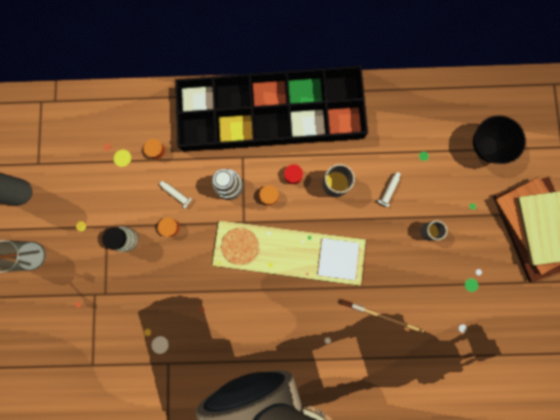

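The top view shows the stack at (226,183), jar at (118,239), small cup at (434,230), large cup at (339,180), mat at (240,246) and tile at (339,258). 

The side view shows the stack at (273,172), jar at (179,136), small cup at (376,388), and large cup at (345,252).

Possible mix-ups in the top view:
- **Top tin:** the grey one on the stack (223,178), against orange caps at (269,194), (153,148), (168,227) and a red one at (293,174). I choose the grey one.
- **Small cup:** (434,230), against the large cup (339,180), the black cup (498,140) and the brush glass (30,256).
- **Jar:** (118,239), against the glass (30,256) and grey canister (12,190).

Next, one close crop mosaic to check these.

Run:
```python
import cv2,numpy as np
t=cv2.imread("pics/top0.png");s=cv2.imread("pics/side0.png")
def c(im,u,v): # 66x50 crop x6 -> 396x300
    o=cv2.resize(im[v-25:v+25,u-33:u+33],(400,300),interpolation=cv2.INTER_CUBIC)
    for i in range(0,66,10):
        x=int(i*400/66);cv2.putText(o,str(u-33+i),(x,10),0,.35,(255,255,255));cv2.line(o,(x,12),(x,18),(255,255,255))
    for i in range(0,50,10):
        cv2.putText(o,str(v-25+i),(0,i*6+12),0,.35,(255,255,255));cv2.line(o,(25,i*6),(32,i*6),(255,255,255))
    return o
cv2.imwrite("pics/m1.png",np.vstack([np.hstack([c(t,226,183),c(t,118,239)]),np.hstack([c(t,434,230),c(s,273,172)])]))
```

```text
(no output)
```

View pics/m1.png

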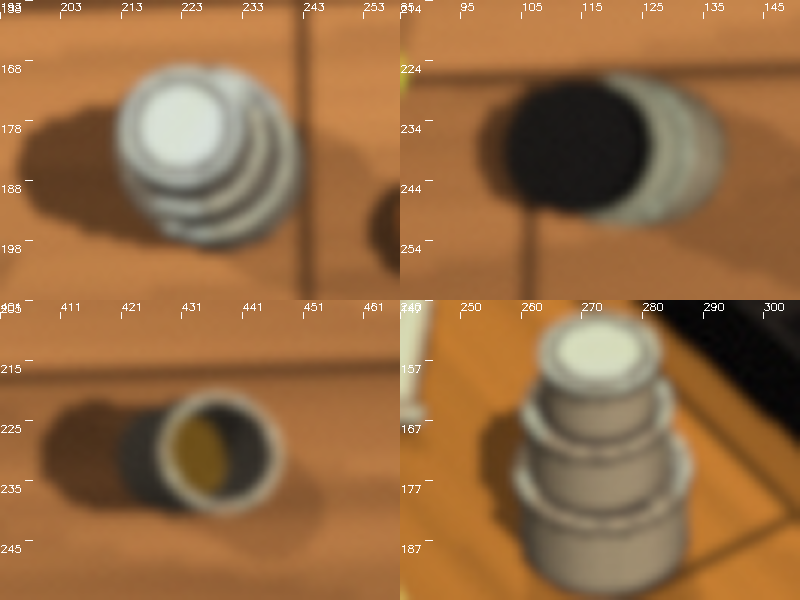

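The crops confirm my choices. The top tin's grey lid is centred at top (222.7,179.0) and side (273,155.7). The jar's black lid is at top (114.2,238.5), and the small cup's rim at top (437.5,230.4).

```bash
cat > h.py <<'E'
import numpy as np,cv2
from scipy.spatial.transform import Rotation as R
from cell import env
def cam(f):
    return f["camera_matrix"],np.array(f["xyz"]),R.from_quat(f["rotation"],scalar_first=True).as_matrix()
def ray(f,uv,z):
    K,c,M=cam(f); d=M@np.linalg.solve(K,[uv[0],uv[1],1]); return c+d*(z-c[2])/d[2]
def px(f,p):
    K,c,M=cam(f); q=K@(M.T@(np.array(p)-c)); return q[:2]/q[2]
def cen(m):
    n,l,s,c=cv2.connectedComponentsWithStats(m.astype('uint8')); i=1+np.argmax(s[1:,4]); return c[i],s[i,4],l==i
E
python3 - <<'E'
from h import *
F={n:env.grab_frame(n) for n in("top","side")}
t,s=F["top"],F["side"]
for n,uvt,uvs,z in(("top_tin",(222.7,179),(273,155.7),.104),("jar",(114.2,238.5),(177.5,126),.085),("cup",(437.5,230.4),(376.5,381.5),.05)):
    print(n,ray(t,uvt,z).round(4),ray(s,uvs,z).round(4))
boxes={"top":((216,228,50,38),(317,236,44,44)),"side":((203,198,46,38),(238,278,62,60))}
for n,f in F.items():
    for nm,(x,y,w,h) in zip(("mat","tile"),boxes[n]):
        c=cv2.cvtColor(f["pixels"],cv2.COLOR_BGR2HSV)[y:y+h,x:x+w].astype(int)
        hh,ss,v=c[...,0],c[...,1],c[...,2]
        m=(hh<18)&(ss>80) if nm=="mat" else (ss<60)&(v>130)
        ce,a,_=cen(m); print(n,nm,(ce+[x,y]).round(1),a,ray(f,ce+[x,y],.015).round(4))
E
```

```text
top_tin [0.6549 0.1291 0.104 ] [0.6571 0.1266 0.104 ]
jar [0.5305 0.3781 0.085 ] [0.5303 0.3694 0.085 ]
cup [ 0.5285 -0.3597  0.05  ] [ 0.5322 -0.3559  0.05  ]
top mat [239.9 245.6] 876 [0.5079 0.1031 0.015 ]
top tile [338.2 258.8] 1456 [ 0.4696 -0.1322  0.015 ]
side mat [224.8 217. ] 934 [0.5066 0.0997 0.015 ]
side tile [268.3 305.7] 1983 [ 0.4694 -0.1356  0.015 ]
```

```bash
python3 -m crank '{"steps":[[[0,0,0.85],[0,0,0],1],[[0,0,0.85],[0,0,0],1],[[0,0,0.85],[0,0,0],1],[[0,0,0.85],[0,0,0],1],[[0,0,0.85],[0,0,0],1]]}' 30
python3 -m crank '{"steps":[[[0,0,0],[0.6,-0.9,0],1],[[0,0,0],[0.6,-0.9,0],1],[[0,0,0],[0.6,-0.9,0],1],[[0,0,0],[0.6,-0.9,0],1],[[0,0,0],[0.6,-0.9,0],1]]}'
```

```text
time: 0.62
eef_pos: [0.2265, -0.5824, 0.2105]
tool_rot: [-0.0, 1.0, -0.002, -0.0]
ft_force: [0.0, -0.2, -0.0]
opening: 0.0913
grip_force: 0.0
time: 1.03
eef_pos: [0.317, -0.4461, 0.2106]
tool_rot: [-0.0, 1.0, -0.0, -0.0]
ft_force: [-0.1, -0.8, 0.7]
opening: 0.0909
grip_force: 0.0
```

Run:
```python
from h import *
t=env.grab_frame("top");s=env.grab_frame("side")
# test coaxial hypothesis by overlaying predicted rim circles
a=np.linspace(0,2*np.pi,60);out=[]
for f,u,v in((t,228,183),(s,273,172)):
    im=cv2.resize(f["pixels"][v-32:v+32,u-32:u+32],(400,400),interpolation=cv2.INTER_CUBIC)
    for r,z in((.034,.042),(.028,.076),(.022,.104),(.034,0)):
        p=np.array([px(f,[.656+r*np.cos(x),.128+r*np.sin(x),z]) for x in a])
        cv2.polylines(im,[((p-[u-32,v-32]+.5)*6.25).astype(int)],True,(0,0,255),1)
    out.append(im)
cv2.imwrite("pics/m2.png",np.hstack(out))
```

```text
(no output)
```

View pics/m2.png

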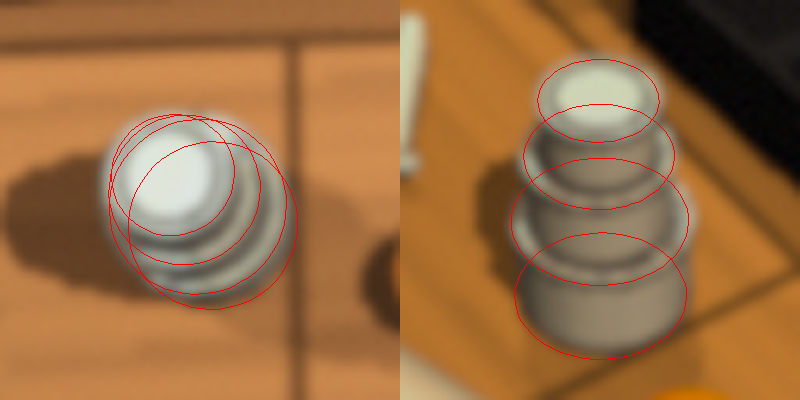

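The overlay fits: the three tins are coaxial at about (0.656, 0.128). Next I move over the stack.

```bash
python3 -m crank '{"steps":[[[0,0,0],[0.57,-0.96,0],1],[[0,0,0],[0.57,-0.96,0],1],[[0,0,0],[0.57,-0.96,0],1],[[0,0,0],[0.57,-0.96,0],1],[[0,0,0],[0.57,-0.96,0],1]]}' >/dev/null
python3 -m crank '{"steps":[[[0,0,0],[0.57,-0.96,0],1],[[0,0,0],[0.57,-0.96,0],1],[[0,0,0],[0.57,-0.96,0],1],[[0,0,0],[0.57,-0.96,0],1],[[0,0,0],[0.57,-0.96,0],1]]}' >/dev/null
python3 -m crank '{"steps":[[[0,0,0],[0.57,-0.96,0],1],[[0,0,0],[0.57,-0.96,0],1],[[0,0,0],[0.57,-0.96,0],1],[[0,0,0],[0.57,-0.96,0],1],[[0,0,0],[0.57,-0.96,0],1]]}' >/dev/null
python3 -m crank '{"steps":[[[0,0,0],[0.57,-0.96,0],1],[[0,0,0],[0.57,-0.96,0],1],[[0,0,0],[0.57,-0.96,0],1],[[0,0,0],[0.57,-0.96,0],1],[[0,0,0],[0.57,-0.96,0],1]]}' >/dev/null
python3 -m crank '{"steps":[[[0,0,0],[0,0,0.8],1],[[0,0,0],[0,0,0.8],1],[[0,0,0],[0,0,0],1],[[0,0,0],[0,0,0],1]]}'
```

```text
time: 3.13
eef_pos: [0.6579, 0.128, 0.1619]
tool_rot: [0.0, 1.0, -0.0, -0.001]
ft_force: [0.4, 0.1, 1.1]
opening: 0.0917
grip_force: 0.0
```

```bash
python3 -m crank '{"steps":[[[0,0,0],[-0.05,0,0.8],1],[[0,0,0],[0,0,0.8],1],[[0,0,0],[0,0,0.5],1],[[0,0,0],[0,0,0],1],[[0,0,0],[0,0,0],0.6]]}' 12
python3 -m crank '{"steps":[[[0,0,0],[0,0,0],0.5],[[0,0,0],[0,0,0],0.3],[[0,0,0],[0,0,0],0.3],[[0,0,0],[0,0,0],0.3],[[0,0,0],[0,0,0],0.3]]}' 12
```

```text
time: 3.55
eef_pos: [0.6576, 0.128, 0.101]
tool_rot: [-0.0, 1.0, -0.0, 0.0]
ft_force: [0.4, -0.3, 0.5]
opening: 0.0869
grip_force: 0.0
time: 3.97
eef_pos: [0.6573, 0.1285, 0.1003]
tool_rot: [-0.0, 1.0, -0.0, 0.0]
ft_force: [-0.3, -0.1, -0.7]
opening: 0.054
grip_force: 0.0
```

```bash
python3 -m crank '{"steps":[[[0,0,0],[0,0,0],0.3],[[0,0,0],[0,0,0],0.3],[[0,0,0],[0,0,0],0.3],[[0,0,0],[0,0,0],0.3],[[0,0,0],[0,0,0],0.3]]}' 12
python3 -m crank '{"steps":[[[0,0,0],[0,0,-0.2],0.3],[[0,0,0],[0,0,-0.5],0.3],[[0,0,0],[0,0,-0.8],0.3],[[0,0,0],[0,0,0],0.3],[[0,0,0],[0,0,0],0.3]]}'
python3 - <<'E'
from h import *
for n,u,v in(("top",228,170),("side",270,160)):
    f=env.grab_frame(n)["pixels"][v-60:v+60,u-80:u+80]; globals()[n]=cv2.resize(f,(400,300))
cv2.imwrite("pics/m3.png",np.hstack([top,side]))
E
```

```text
time: 4.38
eef_pos: [0.6571, 0.1284, 0.0998]
tool_rot: [0.0, 1.0, -0.0, 0.0]
ft_force: [0.8, -0.8, 2.3]
opening: 0.0415
grip_force: 12.0
time: 4.8
eef_pos: [0.6578, 0.1286, 0.1461]
tool_rot: [-0.0, 1.0, -0.0, 0.001]
ft_force: [-0.7, -0.5, -1.8]
opening: 0.0416
grip_force: 12.0
```

View pics/m3.png

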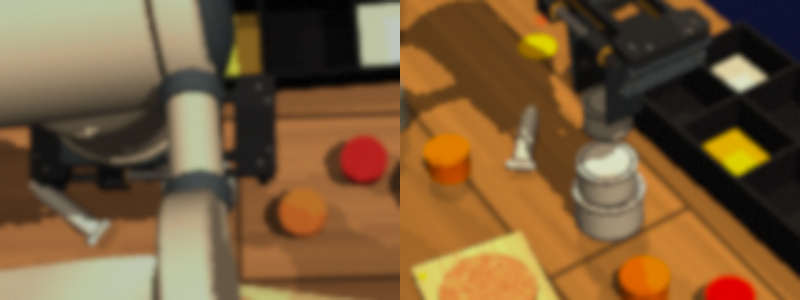

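The top tin is held at (607,112) in the side crop; the middle and base tins are undisturbed below it. I'll park the top tin on the bare board centre.

```bash
python3 -m crank '{"steps":[[[0,0,0],[-0.94,0.8,0],0.3],[[0,0,0],[-0.94,0.8,0],0.3],[[0,0,0],[-0.94,0.8,0],0.3],[[0,0,0],[-0.94,0.8,0],0.3],[[0,0,0],[-0.94,0.8,0],0.3]]}' >/dev/null
python3 -m crank '{"steps":[[[0,0,0],[-0.94,0.8,0.3],0.3],[[0,0,0],[0,0,0.8],0.3],[[0,0,0],[0,0,0.8],0.3],[[0,0,0],[0,0,0.8],0.3],[[0,0,0],[0,0,0.4],0.3]]}' >/dev/null
python3 -m crank '{"steps":[[[0,0,0],[0,0,0.2],0.3],[[0,0,0],[0,0,0.1],0.3],[[0,0,0],[0,0,0],0.3],[[0,0,0],[0,0,0],0.3]]}'
```

```text
time: 6.07
eef_pos: [0.4881, -0.0155, 0.0431]
tool_rot: [0.0, 1.0, 0.0, 0.0]
ft_force: [-0.4, 0.1, -1.3]
opening: 0.0418
grip_force: 12.0
```

```bash
python3 -m crank '{"steps":[[[0,0,0],[0,0,0.2],0.3],[[0,0,0],[0,0,0.1],0.3],[[0,0,0],[0,0,0],0.3],[[0,0,0],[0,0,0],0.3]]}'
python3 -m crank '{"steps":[[[0,0,0],[0,0,0.03],0.3],[[0,0,0],[0,0,0],0.3],[[0,0,0],[0,0,0],0.3]]}'
```

```text
time: 6.4
eef_pos: [0.4878, -0.0155, 0.0337]
tool_rot: [-0.0, 1.0, -0.0, -0.0]
ft_force: [-0.4, 0.0, -0.1]
opening: 0.0418
grip_force: 12.0
time: 6.65
eef_pos: [0.4879, -0.0156, 0.0329]
tool_rot: [0.0, 1.0, -0.0, 0.0]
ft_force: [-0.4, -0.4, 0.1]
opening: 0.0419
grip_force: 12.0
```

```bash
python3 -m crank '{"steps":[[[0,0,0],[0,0,0],0.8],[[0,0,0],[0,0,0],1],[[0,0,0],[0,0,0],1],[[0,0,0],[0,0,0],1],[[0,0,0],[0,0,-0.3],1]]}' >/dev/null
python3 -m crank '{"steps":[[[0,0,0],[0,0,-0.8],1],[[0,0,0],[0,0,-0.9],1],[[0,0,0],[0,0,-0.9],1],[[0,0,0],[0,0,-0.3],1],[[0,0,0],[0.94,-0.8,0],1]]}'
python3 -m crank '{"steps":[[[0,0,0],[0.94,-0.8,0],1],[[0,0,0],[0.94,-0.8,0],1],[[0,0,0],[0.94,-0.8,0],1],[[0,0,0],[0.94,-0.8,0],1],[[0,0,0],[0.94,-0.8,0],1]]}' >/dev/null
python3 -m crank '{"steps":[[[0,0,0],[0,0,0.5],1],[[0,0,0],[0,0,0.5],1],[[0,0,0],[0,0,0.5],1],[[0,0,0],[0,0,0],1],[[0,0,0],[0,0,0],1]]}'
```

```text
time: 7.48
eef_pos: [0.5138, 0.0063, 0.1317]
tool_rot: [0.001, 1.0, -0.001, 0.0]
ft_force: [2.5, -0.3, -0.0]
opening: 0.0911
grip_force: 0.0
time: 8.32
eef_pos: [0.6564, 0.1284, 0.0836]
tool_rot: [0.0, 1.0, -0.0, -0.001]
ft_force: [0.0, -0.1, -0.3]
opening: 0.0915
grip_force: 0.0
```

```bash
python3 -m crank '{"steps":[[[0,0,0],[0,0,0.4],1],[[0,0,0],[0,0,0.25],1],[[0,0,0],[0,0,0],0.8],[[0,0,0],[0,0,0],0.7],[[0,0,0],[0,0,0],0.6]]}' 15
python3 -m crank '{"steps":[[[0,0,0],[0,0,0],0.4],[[0,0,0],[0,0,0],0.4],[[0,0,0],[0,0,0],0.4],[[0,0,0],[0,0,0],0.4],[[0,0,0],[0,0,0],0.4]]}'
python3 -m crank '{"steps":[[[0,0,0],[0,0,0],0.4],[[0,0,0],[0,0,0],0.4],[[0,0,0],[0,0,0],0.4]]}'
```

```text
time: 8.73
eef_pos: [0.6572, 0.1284, 0.0647]
tool_rot: [-0.0, 1.0, -0.0, 0.0]
ft_force: [0.3, -0.4, -0.1]
opening: 0.0744
grip_force: 0.0
time: 9.15
eef_pos: [0.6573, 0.1285, 0.0647]
tool_rot: [-0.0, 1.0, -0.0, 0.0]
ft_force: [-0.3, -0.3, 4.6]
opening: 0.0555
grip_force: 15.0
time: 9.4
eef_pos: [0.6572, 0.1285, 0.0646]
tool_rot: [-0.0, 1.0, -0.0, 0.0]
ft_force: [-0.9, 0.6, 6.0]
opening: 0.0554
grip_force: 15.0
```

```bash
python3 -m crank '{"steps":[[[0,0,0],[0,0,-0.2],0.4],[[0,0,0],[0,0,-0.5],0.4],[[0,0,0],[0,0,-0.7],0.4],[[0,0,0],[0,0,0],0.4],[[0,0,0],[0,0,0],0.4]]}'
python3 -m crank '{"steps":[[[0,0,0],[-1,0.18,0],0.4],[[0,0,0],[-1,0.18,0],0.4],[[0,0,0],[-1,0.18,0],0.4],[[0,0,0],[-1,0.18,0],0.4],[[0,0,0],[-1,0.18,0],0.4]]}' >/dev/null
python3 -m crank '{"steps":[[[0,0,0],[0,0,0.5],0.4],[[0,0,0],[0,0,0.7],0.4],[[0,0,0],[0,0,0.4],0.4],[[0,0,0],[0,0,0],0.4],[[0,0,0],[0,0,0],0.4]]}'
```

```text
time: 9.82
eef_pos: [0.6576, 0.1285, 0.1074]
tool_rot: [-0.0, 1.0, -0.0, 0.001]
ft_force: [-0.2, -0.3, -2.4]
opening: 0.0553
grip_force: 15.0
time: 10.65
eef_pos: [0.5063, 0.1014, 0.0577]
tool_rot: [0.0, 1.0, -0.0, -0.001]
ft_force: [-0.6, -0.2, -0.5]
opening: 0.0553
grip_force: 15.0
```

```bash
python3 -m crank '{"steps":[[[0,0,0],[0.02,0,0.4],0.4],[[0,0,0],[0,0,0.2],0.4],[[0,0,0],[0,0,0],0.4],[[0,0,0],[0,0,0],0.4]]}'
python3 -m crank '{"steps":[[[0,0,0],[0,0,0.04],0.4],[[0,0,0],[0,0,0],0.4],[[0,0,0],[0,0,0],0.4]]}'
```

```text
time: 10.98
eef_pos: [0.5076, 0.1015, 0.0406]
tool_rot: [0.0, 1.0, -0.0, -0.0]
ft_force: [-0.6, -0.6, -1.6]
opening: 0.0554
grip_force: 15.0
time: 11.23
eef_pos: [0.5078, 0.1015, 0.0395]
tool_rot: [-0.0, 1.0, -0.0, 0.0]
ft_force: [0.4, 0.2, -1.2]
opening: 0.0553
grip_force: 15.0
```

```bash
python3 -m crank '{"steps":[[[0,0,0],[0,0,0.05],0.4],[[0,0,0],[0,0,0],0.4],[[0,0,0],[0,0,0],0.4]]}'
python3 -m crank '{"steps":[[[0,0,0],[0,0,0],0.7],[[0,0,0],[0,0,0],1],[[0,0,0],[0,0,0],1],[[0,0,0],[0,0,0],1],[[0,0,0],[0,0,-0.3],1]]}' >/dev/null
python3 -m crank '{"steps":[[[0,0,0],[0,0,-0.8],1],[[0,0,0],[0,0,-0.9],1],[[0,0,0],[0,0,-0.6],1],[[0,0,0],[0,0,0],1],[[0,0,0],[-0.16,0.97,0],1]]}' >/dev/null
python3 -m crank '{"steps":[[[0,0,0],[-0.17,0.98,0],1],[[0,0,0],[-0.17,0.98,0],1],[[0,0,0],[-0.17,0.98,0],1],[[0,0,0],[0,0,0],1],[[0,0,0],[0,0,0],1]]}'
```

```text
time: 11.48
eef_pos: [0.5078, 0.1015, 0.0377]
tool_rot: [-0.0, 1.0, -0.0, 0.0]
ft_force: [0.3, 0.2, -0.8]
opening: 0.0551
grip_force: 15.0
time: 12.73
eef_pos: [0.4872, -0.017, 0.1157]
tool_rot: [-0.0, 1.0, -0.001, -0.0]
ft_force: [0.7, -0.2, 0.2]
opening: 0.0913
grip_force: 0.0
```

Run:
```python
from h import *
for n in("top","side"):
    f=env.grab_frame(n); cv2.imwrite(f"pics/{n}4.png",f["pixels"])
t=cv2.imread("pics/top4.png");s=cv2.imread("pics/side4.png")
cv2.imwrite("pics/m4.png",np.hstack([cv2.resize(x,(400,300)) for x in(t[135:285,190:390],s[130:280,170:370])]))
```

```text
(no output)
```

View pics/m4.png

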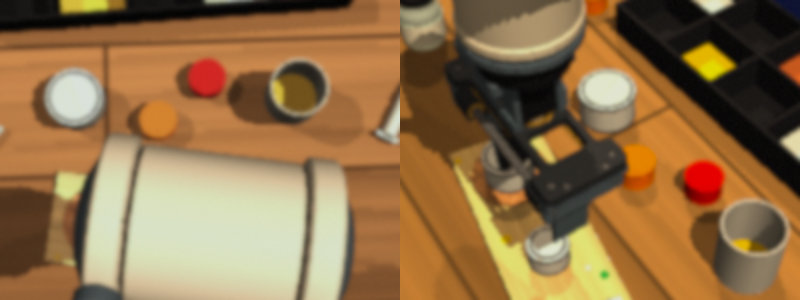

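The picture shows the middle tin on the mat (side crop 510,168), the top tin parked upright (548,250), and the base tin clear (top crop 73,97). I'll pick the top tin up again.

```bash
python3 -m crank '{"steps":[[[0,0,0],[0.02,0,0.8],1],[[0,0,0],[0,-0.04,0.8],1],[[0,0,0],[0,0,0.8],1],[[0,0,0],[0,0,0.33],1],[[0,0,0],[0,0,0],0.7]]}' 12
python3 -m crank '{"steps":[[[0,0,0],[0,0,0],0.6],[[0,0,0],[0,0,0],0.3],[[0,0,0],[0,0,0],0.3],[[0,0,0],[0,0,0],0.3],[[0,0,0],[0,0,0],0.3]]}' >/dev/null
python3 -m crank '{"steps":[[[0,0,0],[0,0,0],0.3],[[0,0,0],[0,0,0],0.3],[[0,0,0],[0,0,0],0.3],[[0,0,0],[0,0,0],0.3],[[0,0,0],[0,0,0],0.3]]}'
python3 - <<'E'
from h import *
t=cv2.imread("pics/top4.png");s=cv2.imread("pics/side4.png")
f={n:env.grab_frame(n) for n in("top","side")}
c=cv2.HoughCircles(cv2.cvtColor(cv2.resize(t[160:210,200:255],None,fx=4,fy=4,interpolation=2),cv2.COLOR_BGR2GRAY),cv2.HOUGH_GRADIENT_ALT,1,50,param1=150,param2=.6,minRadius=40,maxRadius=75)
print(c)
if c is not None:
    for x,y,r in c[0]: uv=(x/4+200-.375,y/4+160-.375); print(uv,r/4,ray(f["top"],uv,.042))
print(ray(f["side"],(273,175.5),.042))
E
```

```text
time: 13.25
eef_pos: [0.4869, -0.0137, 0.032]
tool_rot: [-0.0, 1.0, 0.001, -0.002]
ft_force: [-0.9, 0.6, -0.5]
opening: 0.0873
grip_force: 0.0
time: 14.08
eef_pos: [0.4885, -0.0147, 0.0341]
tool_rot: [0.0, 1.0, -0.0, 0.0]
ft_force: [0.2, 0.6, 7.1]
opening: 0.0277
grip_force: 3.6
[[[106.        94.        58.814613]
  [106.        94.        44.530342]]]
(np.float32(226.125), np.float32(183.125)) 14.703653 [0.6570203  0.13046209 0.042     ]
(np.float32(226.125), np.float32(183.125)) 11.132586 [0.6570203  0.13046209 0.042     ]
[0.65559677 0.1251761  0.042     ]
```

Run:
```python
from h import *
s=env.grab_frame("side")["pixels"]
cv2.imwrite("pics/m5.png",cv2.resize(s[170:320,180:380],(800,600),interpolation=2))
print(env.state()["opening"],env.state()["grip_force"])
```

```text
0.027553595423758882 3.580189235508442
```

View pics/m5.png

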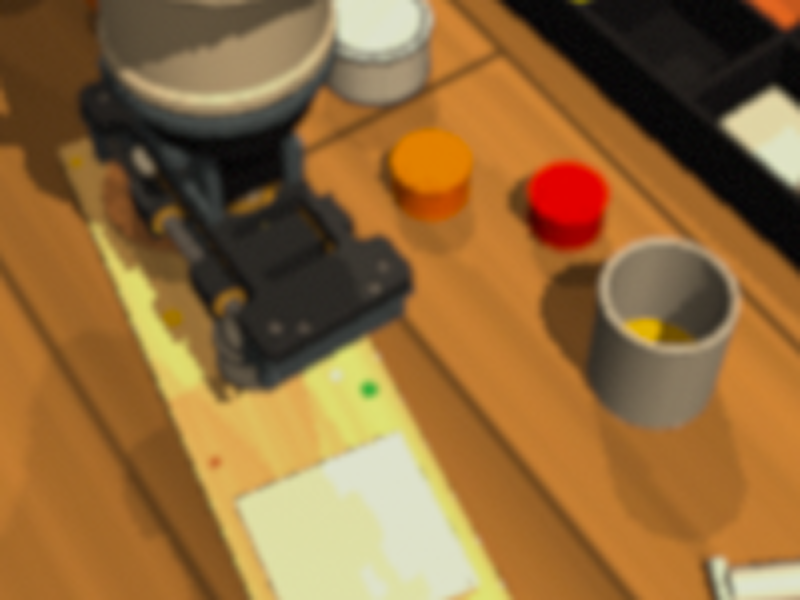

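```bash
python3 - <<'E'
from h import *
f=env.grab_frame("side")
print(ray(f,(244,252),.037), px(f,[.4885,-.0155,.037]),px(f,[.4885,-.0155,.009]), ray(f,(239,262),.03), ray(f,(239,262),.015))
E
python3 -m crank '{"steps":[[[0,0,0],[0,0,0],0.31],[[0,0,0],[0,0,0],0.31],[[0,0,0],[0,0,-0.3],0.31],[[0,0,0],[0,0,-0.6],0.31],[[0,0,0],[0,0,-0.6],0.31]]}'
python3 - <<'E'
from h import *
s=env.grab_frame("side")["pixels"]
cv2.imwrite("pics/m6.png",cv2.resize(s[170:320,180:380],(800,600),interpolation=2))
E
```

```text
[ 0.48778046 -0.01843062  0.037     ] [243.56048342 250.83477836] [244.43216208 258.17401192] [ 0.46898417 -0.02913946  0.03      ] [ 0.47277125 -0.02055907  0.015     ]
time: 14.7
eef_pos: [0.4875, -0.0145, 0.0794]
tool_rot: [-0.0, 1.0, -0.0, -0.001]
ft_force: [0.2, 0.1, 0.0]
opening: 0.0283
grip_force: 0.0
```

View pics/m6.png

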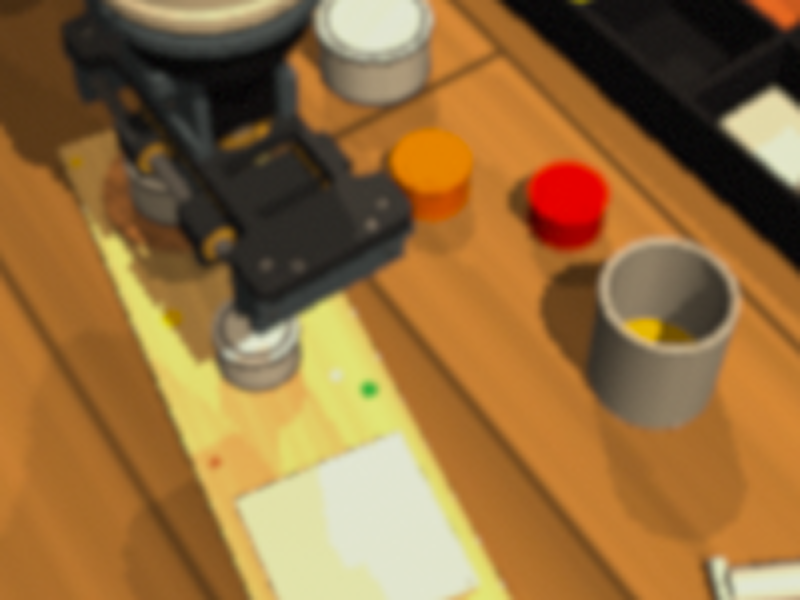

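The tin still stands upright around (258,345) in the crop, but the fingers had closed to 28 mm, so this wasn't a proper grip. I'll open, rise and look at it clearly.

```bash
python3 -m crank '{"steps":[[[0,0,0],[0,0,-0.8],0.3],[[0,0,0],[0,0,-0.8],0.5],[[0,0,0],[1,-0.5,-0.5],1],[[0,0,0],[1,-0.5,0],1],[[0,0,0],[1,-0.5,0],1]]}' >/dev/null
python3 -m crank '{"steps":[[[0,0,0],[1,-0.5,0],1],[[0,0,0],[0,0,0],1]]}'
python3 - <<'E'
from h import *
f={n:env.grab_frame(n) for n in("top","side")}
s=f["side"]["pixels"][215:290,194:294];t=f["top"]["pixels"][215:290,230:330]
cv2.imwrite("pics/m7.png",np.hstack([cv2.resize(x,(400,300),interpolation=2) for x in(t,s)]))
for n in f: print(n,px(f[n],[.4885,-.0155,.037]),px(f[n],[.4885,-.0155,.009]))
E
```

```text
time: 15.33
eef_pos: [0.613, 0.0476, 0.1425]
tool_rot: [-0.0, 1.0, 0.001, 0.002]
ft_force: [-2.7, -0.1, -0.3]
opening: 0.0648
grip_force: 0.0
top [289.41384514 252.2165568 ] [289.22264562 252.26291964]
side [243.56048342 250.83477836] [244.43216208 258.17401192]
```

View pics/m7.png

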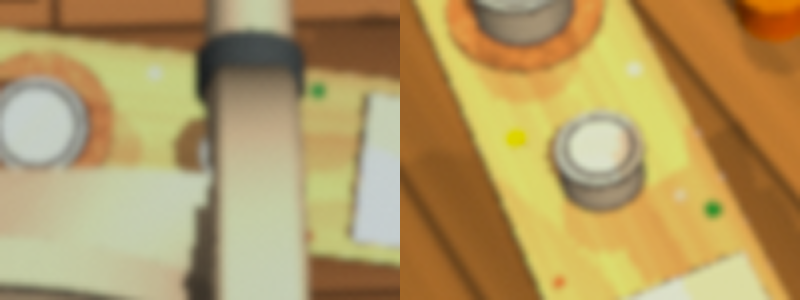

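The top tin stands unmoved at side pixel (244,252), and the middle tin is centred on the mat at top pixel (240,245.5). I'll retry the grasp in smaller steps.

```bash
python3 -m crank '{"steps":[[[0,0,0],[-1,0.5,0],1],[[0,0,0],[-1,0.5,0],1],[[0,0,0],[-1,0.5,0],1],[[0,0,0],[-1,0.5,0],1],[[0,0,0],[0,0,0.5],1]]}' >/dev/null
python3 -m crank '{"steps":[[[0,0,0],[0,0,0.7],1],[[0,0,0],[0,0,0.7],1],[[0,0,0],[0,0,0.6],1],[[0,0,0],[0,0,0],1],[[0,0,0],[0,0,0],1]]}'
python3 -m crank '{"steps":[[[0,0,0],[0,0,0.4],1],[[0,0,0],[0,0,0.3],1],[[0,0,0],[0,0,0],1],[[0,0,0],[0,0,0],1]]}'
```

```text
time: 16.27
eef_pos: [0.4868, -0.0148, 0.0668]
tool_rot: [-0.0, 1.0, -0.0, -0.001]
ft_force: [-0.1, 0.1, 0.4]
opening: 0.0915
grip_force: 0.0
time: 16.6
eef_pos: [0.4879, -0.0147, 0.0462]
tool_rot: [-0.0, 1.0, -0.0, -0.0]
ft_force: [-0.1, 0.4, 0.4]
opening: 0.0911
grip_force: 0.0
```

```bash
python3 -m crank '{"steps":[[[0,0,0],[0,0,0.25],1],[[0,0,0],[0,0,0.18],1],[[0,0,0],[0,0,0],0.8],[[0,0,0],[0,0,0],0.6],[[0,0,0],[0,0,0],0.5]]}' 15
python3 -m crank '{"steps":[[[0,0,0],[0,0,0],0.42],[[0,0,0],[0,0,0],0.42],[[0,0,0],[0,0,0],0.42],[[0,0,0],[0,0,0],0.42]]}'
python3 -m crank '{"steps":[[[0,0,0],[0,0,0],0.42],[[0,0,0],[0,0,0],0.42]]}'
```

```text
time: 17.02
eef_pos: [0.4881, -0.0146, 0.0328]
tool_rot: [-0.0, 1.0, -0.0, -0.0]
ft_force: [0.1, 0.2, -0.9]
opening: 0.0742
grip_force: 0.0
time: 17.35
eef_pos: [0.4882, -0.0147, 0.0329]
tool_rot: [0.0, 1.0, -0.0, 0.0]
ft_force: [0.4, 0.4, -0.1]
opening: 0.0476
grip_force: 0.0
time: 17.52
eef_pos: [0.4884, -0.0148, 0.0334]
tool_rot: [0.0, 1.0, -0.0, 0.0]
ft_force: [-7.8, -2.5, 39.3]
opening: 0.0392
grip_force: 19.1
```

Closing pushes the tool up (39 N), so the fingertips or tin edge are jamming low down. I'll reopen and grip higher on the tin.

```bash
python3 -m crank '{"steps":[[[0,0,0],[0,0,0],0.6],[[0,0,0],[0,0,0],0.7],[[0,0,0],[0,0,0],0.7],[[0,0,0],[0,0,-0.28],0.7],[[0,0,0],[0,0,0],0.7]]}'
python3 -m crank '{"steps":[[[0,0,0],[0,0,0],0.55],[[0,0,0],[0,0,0],0.47],[[0,0,0],[0,0,0],0.45],[[0,0,0],[0,0,0],0.45],[[0,0,0],[0,0,0],0.45]]}' 8
python3 - <<'E'
from h import *
s=env.grab_frame("side")["pixels"]
cv2.imwrite("pics/m8.png",cv2.resize(s[190:290,190:323],(800,600),interpolation=2))
E
```

```text
time: 17.93
eef_pos: [0.4884, -0.0147, 0.0422]
tool_rot: [0.0, 1.0, -0.0, 0.0]
ft_force: [0.9, -0.5, -0.2]
opening: 0.0635
grip_force: 0.0
time: 18.35
eef_pos: [0.4881, -0.0146, 0.0411]
tool_rot: [-0.0, 1.0, -0.0, -0.0]
ft_force: [-0.3, 0.2, 0.5]
opening: 0.0411
grip_force: 0.0
```

View pics/m8.png

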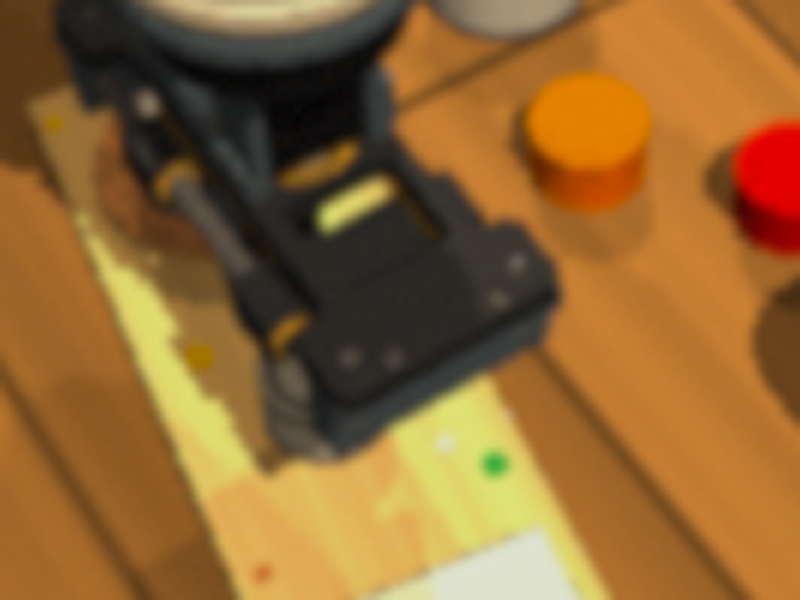

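The tin stays upright between the fingers (rim at about 290,410), with no force up. I'll close further.

```bash
python3 -m crank '{"steps":[[[0,0,0],[0,0,0],0.43],[[0,0,0],[0,0,0],0.41],[[0,0,0],[0,0,0],0.41]]}' 8
python3 -m crank '{"steps":[[[0,0,0],[0,0,0],0.38],[[0,0,0],[0,0,0],0.38],[[0,0,0],[0,0,0],0.38]]}'
```

```text
time: 18.65
eef_pos: [0.4881, -0.0146, 0.0412]
tool_rot: [0.0, 1.0, -0.0, -0.0]
ft_force: [-1.0, -0.3, -0.0]
opening: 0.0376
grip_force: 0.0
time: 18.9
eef_pos: [0.4881, -0.0146, 0.0412]
tool_rot: [-0.0, 1.0, -0.0, -0.0]
ft_force: [-0.4, -0.7, 0.1]
opening: 0.0347
grip_force: 0.0
```

Run:
```python
from h import *
f=env.grab_frame("side")
for x in(-.016,.016,.038):
  for y in(-.017,-.031):
    for z in(.024,.06): print(x,y,z,((px(f,[.4881+x,-.0146+y,z])-[190,190])*6).round())
print("tin",((px(f,[.488,-.017,.037])-[190,190])*6).round(),((px(f,[.466,-.017,.037])-[190,190])*6).round(),((px(f,[.488,-.039,.037])-[190,190])*6).round())
```

```text
-0.016 -0.017 0.024 [307. 442.]
-0.016 -0.017 0.06 [299. 384.]
-0.016 -0.031 0.024 [328. 472.]
-0.016 -0.031 0.06 [321. 414.]
0.016 -0.017 0.024 [387. 397.]
0.016 -0.017 0.06 [382. 338.]
0.016 -0.031 0.024 [409. 426.]
0.016 -0.031 0.06 [405. 368.]
0.038 -0.017 0.024 [440. 367.]
0.038 -0.017 0.06 [438. 308.]
0.038 -0.031 0.024 [463. 395.]
0.038 -0.031 0.06 [461. 336.]
tin [322. 369.] [266. 400.] [356. 414.]
```

```bash
python3 -m crank '{"steps":[[[0,0,0],[0,0,0],0.7],[[0,0,0],[0,0,0],0.8],[[0,0,0],[0,0,0],0.8],[[0,0,0],[0,0,0],0.8],[[0,0,0],[0,0,0],0.8]]}'
python3 -m crank '{"steps":[[[0,0,0],[0,0,0.2],0.8],[[0,0,0],[0,0,0.2],0.8],[[0,0,0],[0,0,0],0.8],[[0,0,0],[0,0,0],0.8]]}'
python3 -m crank '{"steps":[[[0,0,0],[0,0,0.06],0.8],[[0,0,0],[0,0,0],0.8],[[0,0,0],[0,0,0],0.8]]}'
```

```text
time: 19.37
eef_pos: [0.4881, -0.0146, 0.0412]
tool_rot: [-0.0, 1.0, -0.0, -0.0]
ft_force: [-0.4, -0.2, -1.2]
opening: 0.0649
grip_force: 0.0
time: 19.7
eef_pos: [0.4877, -0.0146, 0.0286]
tool_rot: [-0.0, 1.0, -0.0, -0.001]
ft_force: [-0.6, 0.3, 0.4]
opening: 0.0731
grip_force: 0.0
time: 19.95
eef_pos: [0.4881, -0.0147, 0.0274]
tool_rot: [-0.0, 1.0, -0.0, -0.0]
ft_force: [-0.1, -0.3, 0.2]
opening: 0.073
grip_force: 0.0
```

```bash
python3 -m crank '{"steps":[[[0,0,0],[0,0,0.07],0.8],[[0,0,0],[0,0,0],0.8],[[0,0,0],[0,0,0],0.8]]}'
python3 -m crank '{"steps":[[[0,0,0],[0,0,0.1],0.8],[[0,0,0],[0,0,0],0.8],[[0,0,0],[0,0,0],0.8]]}'
```

```text
time: 20.2
eef_pos: [0.4881, -0.0146, 0.0253]
tool_rot: [0.0, 1.0, -0.0, -0.0]
ft_force: [0.0, 0.7, -0.3]
opening: 0.0729
grip_force: 0.0
time: 20.45
eef_pos: [0.488, -0.0146, 0.0221]
tool_rot: [-0.0, 1.0, -0.0, -0.0]
ft_force: [-0.9, -0.1, -0.4]
opening: 0.0727
grip_force: 0.0
```

No contact where the stated tip length would already press into the board, so the tips stand about 10–15 mm higher than stated. The first grip held only the tin's rim. I'll close here, lower on the body.

```bash
python3 -m crank '{"steps":[[[0,0,0],[0,0,0],0.6],[[0,0,0],[0,0,0],0.5],[[0,0,0],[0,0,0],0.42],[[0,0,0],[0,0,0],0.42],[[0,0,0],[0,0,0],0.42]]}' 12
python3 -m crank '{"steps":[[[0,0,0],[0,0,0],0.42],[[0,0,0],[0,0,0],0.42],[[0,0,0],[0,0,0],0.42]]}'
```

```text
time: 20.87
eef_pos: [0.4882, -0.0146, 0.0223]
tool_rot: [-0.0, 1.0, -0.0, 0.0]
ft_force: [-0.6, 0.1, 0.5]
opening: 0.0438
grip_force: 12.0
time: 21.12
eef_pos: [0.4882, -0.0147, 0.0224]
tool_rot: [0.0, 1.0, -0.0, 0.0]
ft_force: [-0.1, -1.0, 0.6]
opening: 0.0435
grip_force: 12.0
```

```bash
python3 -m crank '{"steps":[[[0,0,0],[0,0,-0.3],0.42],[[0,0,0],[0,0,-0.7],0.42],[[0,0,0],[0,0,-0.9],0.42],[[0,0,0],[0,0,-0.9],0.42],[[0,0,0],[0,0,-0.4],0.42]]}'
python3 -m crank '{"steps":[[[0,0,0],[0.94,-0.79,0],0.42],[[0,0,0],[0.94,-0.79,0],0.42],[[0,0,0],[0.94,-0.79,0],0.42],[[0,0,0],[0.94,-0.79,0],0.42],[[0,0,0],[0.94,-0.79,0],0.42]]}' >/dev/null
python3 -m crank '{"steps":[[[0,0,0],[0.92,-0.8,0],0.42],[[0,0,0],[0,0,0.5],0.42],[[0,0,0],[0,0,0.5],0.42],[[0,0,0],[0,0,0.3],0.42],[[0,0,0],[0,0,0],0.42]]}' >/dev/null
python3 -m crank '{"steps":[[[0,0,0],[0,0,0],0.42],[[0,0,0],[0,0,0],0.42]]}'
```

```text
time: 21.53
eef_pos: [0.489, -0.0147, 0.1217]
tool_rot: [0.0, 1.0, -0.0, 0.002]
ft_force: [1.5, 0.1, -0.8]
opening: 0.0436
grip_force: 12.0
time: 22.53
eef_pos: [0.657, 0.1276, 0.0804]
tool_rot: [-0.0, 1.0, -0.0, 0.0]
ft_force: [-0.2, 0.9, -0.6]
opening: 0.0435
grip_force: 12.0
```

Down about 24 mm to set it on the base, the last part gently.

```bash
python3 -m crank '{"steps":[[[0,0,0],[0,0,0.4],0.42],[[0,0,0],[0,0,0.3],0.42],[[0,0,0],[0,0,0],0.42],[[0,0,0],[0,0,0],0.42]]}'
python3 -m crank '{"steps":[[[0,0,0],[0,0,0.08],0.42],[[0,0,0],[0,0,0],0.42],[[0,0,0],[0,0,0],0.42]]}'
```

```text
time: 22.87
eef_pos: [0.6561, 0.1277, 0.0575]
tool_rot: [0.0, 1.0, -0.0, -0.001]
ft_force: [0.1, 0.0, -0.5]
opening: 0.0435
grip_force: 12.0
time: 23.12
eef_pos: [0.6568, 0.1279, 0.056]
tool_rot: [-0.0, 1.0, -0.0, 0.0]
ft_force: [-0.7, 0.6, -0.1]
opening: 0.0435
grip_force: 12.0
```

```bash
python3 -m crank '{"steps":[[[0,0,0],[0,0,0],0.55],[[0,0,0],[0,0,0],0.7],[[0,0,0],[0,0,0],0.9],[[0,0,0],[0,0,0],1],[[0,0,0],[0,0,0],1]]}' >/dev/null
python3 -m crank '{"steps":[[[0,0,0],[0,0,-0.4],1],[[0,0,0],[0,0,-0.8],1],[[0,0,0],[0,0,-0.9],1],[[0,0,0],[0,0,-0.9],1],[[0,0,0],[-0.25,0.95,0],1]]}'
python3 -m crank '{"steps":[[[0,0,0],[-0.25,0.95,0],1],[[0,0,0],[-0.25,0.95,0],1],[[0,0,0],[-0.25,0.95,0],1],[[0,0,0],[-0.25,0.95,0],1],[[0,0,0],[-0.25,0.95,0],1]]}' >/dev/null
python3 -m crank '{"steps":[[[0,0,0],[-0.25,0.95,0],1],[[0,0,0],[-0.25,0.95,0],1],[[0,0,0],[-0.25,0.95,0],1],[[0,0,0],[-0.25,0.95,0],1],[[0,0,0],[-0.25,0.95,0],1]]}' >/dev/null
python3 -m crank '{"steps":[[[0,0,0],[-0.25,0.95,0],1],[[0,0,0],[-0.25,0.95,0],1],[[0,0,0],[-0.25,0.95,0],1],[[0,0,0],[-0.25,0.95,0],1],[[0,0,0],[-0.25,0.95,0],1]]}' >/dev/null
python3 -m crank '{"steps":[[[0,0,0],[-0.25,0.95,0],1],[[0,0,0],[0,0,0],1],[[0,0,0],[0,0,0],1]]}'
python3 - <<'E'
from h import *
f={n:env.grab_frame(n) for n in("top","side")}
t=f["top"]["pixels"];s=f["side"]["pixels"]
cv2.imwrite("pics/top9.png",t);cv2.imwrite("pics/side9.png",s)
cv2.imwrite("pics/m9.png",np.hstack([cv2.resize(x,(400,300),interpolation=2) for x in(t[150:225,190:290],s[130:280,200:400])]))
E
```

```text
time: 23.95
eef_pos: [0.6529, 0.1029, 0.1524]
tool_rot: [-0.001, 1.0, 0.001, 0.005]
ft_force: [0.2, -0.7, 0.5]
opening: 0.0912
grip_force: 0.0
time: 25.45
eef_pos: [0.5288, -0.358, 0.1466]
tool_rot: [0.0, 1.0, -0.001, 0.0]
ft_force: [-0.3, 0.4, 0.3]
opening: 0.0911
grip_force: 0.0
```

View pics/m9.png

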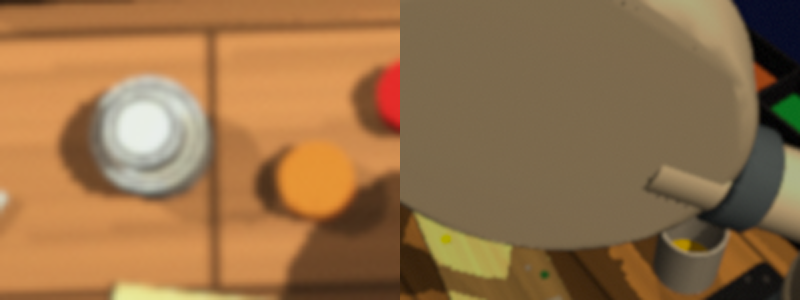

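The top tin sits on the base, its rim at crop (144,130) inside the base at (150,135). The offset is what parallax gives. Next is the small cup.

```bash
python3 -m crank '{"steps":[[[0,0,0],[0.05,0,0.9],1],[[0,0,0],[0,0,0.9],1],[[0,0,0],[0,0,0.8],1],[[0,0,0],[0,0,0.6],1],[[0,0,0],[0,0,0.4],1]]}' >/dev/null
python3 -m crank '{"steps":[[[0,0,0],[0,0,0.3],1],[[0,0,0],[0,0,0.2],1],[[0,0,0],[0,0,0],0.8],[[0,0,0],[0,0,0],0.6],[[0,0,0],[0,0,0],0.6]]}' 8
python3 -m crank '{"steps":[[[0,0,0],[0,0,0],0.52],[[0,0,0],[0,0,0],0.44],[[0,0,0],[0,0,0],0.44],[[0,0,0],[0,0,0],0.44],[[0,0,0],[0,0,0],0.44]]}' 8
```

```text
time: 26.38
eef_pos: [0.5312, -0.357, 0.0239]
tool_rot: [0.0, 1.0, 0.0, 0.001]
ft_force: [-0.1, 0.2, 0.7]
opening: 0.0742
grip_force: 0.0
time: 26.8
eef_pos: [0.5308, -0.3568, 0.0232]
tool_rot: [0.0, 1.0, -0.0, 0.0]
ft_force: [-0.8, 0.1, 3.3]
opening: 0.0463
grip_force: 8.0
```

```bash
python3 -m crank '{"steps":[[[0,0,0],[0,0,-0.2],0.44],[[0,0,0],[0,0,-0.6],0.44],[[0,0,0],[0,0,-0.9],0.44],[[0,0,0],[0,0,-0.8],0.44],[[0,0,0],[0,0,0],0.44]]}'
python3 -m crank '{"steps":[[[0,0,0],[-0.12,-0.94,0],0.44],[[0,0,0],[-0.12,-0.94,0],0.44],[[0,0,0],[-0.12,-0.94,0],0.44],[[0,0,0],[-0.12,-0.94,0],0.44],[[0,0,0],[-0.12,-0.94,0],0.44]]}' >/dev/null
python3 -m crank '{"steps":[[[0,0,0],[-0.12,-0.94,0],0.44],[[0,0,0],[-0.12,-0.94,0],0.44],[[0,0,0],[-0.12,-0.94,0],0.44],[[0,0,0],[-0.12,-0.94,0],0.44],[[0,0,0],[-0.12,-0.94,0],0.44]]}' >/dev/null
python3 -m crank '{"steps":[[[0,0,0],[-0.12,-0.95,0],0.44],[[0,0,0],[-0.1,-0.95,0],0.44],[[0,0,0],[0,0,0.6],0.44],[[0,0,0],[0,0,0.6],0.44],[[0,0,0],[0,0,0.5],0.44]]}' >/dev/null
python3 -m crank '{"steps":[[[0,0,0],[0,0,0],0.44],[[0,0,0],[0,0,0],0.44],[[0,0,0],[0,0,0],0.44]]}'
```

```text
time: 27.22
eef_pos: [0.5326, -0.3582, 0.1028]
tool_rot: [0.002, 1.0, -0.0, 0.003]
ft_force: [0.7, -1.0, 0.1]
opening: 0.0466
grip_force: 8.0
time: 28.72
eef_pos: [0.4884, -0.0178, 0.0475]
tool_rot: [0.0, 1.0, -0.0, 0.0]
ft_force: [1.1, 0.3, -0.2]
opening: 0.0462
grip_force: 8.0
```

```bash
python3 -m crank '{"steps":[[[0,0,0],[0,-0.05,0.3],0.44],[[0,0,0],[0,0,0.15],0.44],[[0,0,0],[0,0,0],0.44],[[0,0,0],[0,0,0],0.44]]}'
python3 -m crank '{"steps":[[[0,0,0],[0,0,0.03],0.44],[[0,0,0],[0,0,0],0.44],[[0,0,0],[0,0,0],0.44]]}'
python3 -m crank '{"steps":[[[0,0,0],[0,0,0],0.55],[[0,0,0],[0,0,0],0.7],[[0,0,0],[0,0,0],0.9],[[0,0,0],[0,0,0],1],[[0,0,0],[0,0,0],1]]}' >/dev/null
python3 -m crank '{"steps":[[[0,0,0],[0,0,-0.4],1],[[0,0,0],[0,0,-0.8],1],[[0,0,0],[0,0,-1],1],[[0,0,0],[0,0,-1],1],[[0,0,0],[0,0,-1],1]]}'
```

```text
time: 29.05
eef_pos: [0.488, -0.0162, 0.0333]
tool_rot: [-0.0, 1.0, -0.0, -0.0]
ft_force: [-0.3, 0.2, -1.0]
opening: 0.0467
grip_force: 8.0
time: 29.3
eef_pos: [0.4882, -0.0162, 0.0326]
tool_rot: [0.0, 1.0, -0.0, 0.0]
ft_force: [0.4, 0.2, -0.6]
opening: 0.0465
grip_force: 8.0
time: 30.13
eef_pos: [0.4877, -0.0161, 0.1599]
tool_rot: [-0.0, 1.0, -0.0, -0.0]
ft_force: [0.6, -0.9, -0.7]
opening: 0.0915
grip_force: 0.0
```

```bash
python3 -m crank '{"steps":[[[0,0,0],[0.1,-1,0],1],[[0,0,0],[0.1,-1,0],1],[[0,0,0],[0.1,-1,0],1],[[0,0,0],[0.1,-1,0],1],[[0,0,0],[0.1,-1,0],1]]}' >/dev/null
python3 -m crank '{"steps":[[[0,0,0],[0.1,-1,0],1],[[0,0,0],[0.1,-1,0],1],[[0,0,0],[0.1,-1,0],1],[[0,0,0],[0.1,-1,0],1],[[0,0,0],[0.1,-1,0],1]]}' >/dev/null
python3 -m crank '{"steps":[[[0,0,0],[0.1,-1,0],1],[[0,0,0],[0.1,-1,0],1],[[0,0,0],[0.1,-1,0],1],[[0,0,0],[0,0,0],1],[[0,0,0],[0,0,0],1]]}'
python3 - <<'E'
from h import *
f={n:env.grab_frame(n) for n in("top","side")}
t=f["top"]["pixels"];s=cv2.imread("pics/side0.png")
# jar check: predicted circles at (.530,.376) on the initial side view, plus cup & mat in top view now
o=s[105:165,140:220].copy();o=cv2.resize(o,(400,300),interpolation=2)
for z in(0,.085):
    p=np.array([px(f["side"],[.530+.029*np.cos(a),.375+.029*np.sin(a),z]) for a in np.linspace(0,6.28,50)])
    cv2.polylines(o,[((p-[140,105]+.5)*5).astype(int)],True,(0,0,255),1)
cv2.imwrite("pics/m10.png",np.hstack([cv2.resize(t[200:290,215:365],(500,300),interpolation=2)[:,:400],o]))
E
```

```text
time: 31.38
eef_pos: [0.5268, 0.3751, 0.1581]
tool_rot: [0.0, 1.0, 0.001, -0.0]
ft_force: [-0.5, -0.1, -0.0]
opening: 0.0908
grip_force: 0.0
```

View pics/m10.png

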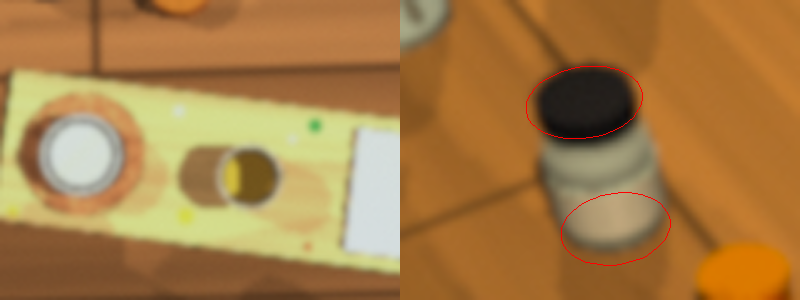

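The cup stands on the board at crop (248,178), and the middle tin is centred on the mat. The jar overlay agrees to within a few mm, suggesting a small shift to y ≈ 0.378. Now I grasp the jar.

```bash
python3 -m crank '{"steps":[[[0,0,0],[0.1,-0.1,0.7],1],[[0,0,0],[0,0,0.7],1],[[0,0,0],[0,0,0.5],1],[[0,0,0],[0,0,0],1],[[0,0,0],[0,0,0],1]]}'
python3 -m crank '{"steps":[[[0,0,0],[0,0,0.6],1],[[0,0,0],[0,0,0.6],1],[[0,0,0],[0,0,0.6],1],[[0,0,0],[0,0,0.5],1],[[0,0,0],[0,0,0],0.9]]}' 15
python3 -m crank '{"steps":[[[0,0,0],[0,0,0],0.8],[[0,0,0],[0,0,0],0.7],[[0,0,0],[0,0,0],0.58],[[0,0,0],[0,0,0],0.58],[[0,0,0],[0,0,0],0.58]]}'
python3 -m crank '{"steps":[[[0,0,0],[0,0,0],0.58],[[0,0,0],[0,0,0],0.58],[[0,0,0],[0,0,0],0.58]]}'
```

```text
time: 31.9
eef_pos: [0.5299, 0.3757, 0.1014]
tool_rot: [0.0, 1.0, -0.001, -0.001]
ft_force: [-0.4, -0.1, 1.0]
opening: 0.0912
grip_force: 0.0
time: 32.32
eef_pos: [0.5295, 0.3759, 0.0313]
tool_rot: [0.001, 1.0, -0.0, -0.001]
ft_force: [-0.3, -0.6, -0.7]
opening: 0.0867
grip_force: 0.0
time: 32.73
eef_pos: [0.5309, 0.3774, 0.0337]
tool_rot: [-0.001, 1.0, -0.0, 0.001]
ft_force: [-2.3, 0.1, 9.8]
opening: 0.0575
grip_force: 15.0
time: 32.98
eef_pos: [0.5309, 0.3773, 0.0337]
tool_rot: [-0.001, 1.0, -0.0, 0.001]
ft_force: [-0.8, 0.7, 8.8]
opening: 0.0576
grip_force: 15.0
```

```bash
python3 -m crank '{"steps":[[[0,0,0],[0,0,-0.3],0.58],[[0,0,0],[0,0,-0.7],0.58],[[0,0,0],[0,0,-0.9],0.58],[[0,0,0],[0,0,-0.9],0.58],[[0,0,0],[0,0,-0.6],0.58]]}' 20
python3 -m crank '{"steps":[[[0,0,0],[-0.11,0.95,0],0.58],[[0,0,0],[-0.11,0.95,0],0.58],[[0,0,0],[-0.11,0.95,0],0.58],[[0,0,0],[-0.11,0.95,0],0.58],[[0,0,0],[-0.11,0.95,0],0.58]]}'
python3 -m crank '{"steps":[[[0,0,0],[-0.11,0.95,0],0.58],[[0,0,0],[-0.11,0.95,0],0.58],[[0,0,0],[-0.11,0.95,0],0.58],[[0,0,0],[-0.11,0.95,0],0.58],[[0,0,0],[-0.11,0.95,0],0.58]]}' >/dev/null
python3 -m crank '{"steps":[[[0,0,0],[-0.11,0.95,0],0.58],[[0,0,0],[-0.11,0.95,0],0.58],[[0,0,0],[-0.11,0.95,0],0.58],[[0,0,0],[-0.11,0.95,0],0.58],[[0,0,0],[-0.11,0.95,0],0.58]]}' >/dev/null
python3 -m crank '{"steps":[[[0,0,0],[-0.11,0.95,0],0.58],[[0,0,0],[-0.11,0.95,0],0.58],[[0,0,0],[-0.11,0.95,0],0.58],[[0,0,0],[0,0,0],0.58],[[0,0,0],[0,0,0],0.58]]}'
```

```text
time: 33.4
eef_pos: [0.5306, 0.3771, 0.1376]
tool_rot: [-0.0, 1.0, -0.0, 0.001]
ft_force: [0.3, 0.4, -2.2]
opening: 0.0572
grip_force: 20.0
time: 33.82
eef_pos: [0.5131, 0.2331, 0.1352]
tool_rot: [0.0, 1.0, 0.0, 0.0]
ft_force: [0.9, -0.3, -2.2]
opening: 0.0576
grip_force: 20.0
time: 35.07
eef_pos: [0.4705, -0.1374, 0.135]
tool_rot: [0.0, 1.0, -0.001, 0.0]
ft_force: [-0.3, -0.0, -1.2]
opening: 0.0574
grip_force: 20.0
```

```bash
python3 -m crank '{"steps":[[[0,0,0],[-0.03,-0.1,0.7],0.58],[[0,0,0],[0,0,0.7],0.58],[[0,0,0],[0,0,0.6],0.58],[[0,0,0],[0,0,0.5],0.58],[[0,0,0],[0,0,0.2],0.58]]}' >/dev/null
python3 -m crank '{"steps":[[[0,0,0],[0,0,0],0.58],[[0,0,0],[0,0,0],0.58],[[0,0,0],[0,0,0],0.58]]}'
python3 -m crank '{"steps":[[[0,0,0],[0,0,0.1],0.58],[[0,0,0],[0,0,0],0.58],[[0,0,0],[0,0,0],0.58]]}'
```

```text
time: 35.73
eef_pos: [0.4704, -0.133, 0.0544]
tool_rot: [0.0, 1.0, 0.0, 0.001]
ft_force: [-0.1, -0.1, -2.0]
opening: 0.0576
grip_force: 20.0
time: 35.98
eef_pos: [0.47, -0.1332, 0.0508]
tool_rot: [0.0, 1.0, -0.0, 0.0]
ft_force: [0.2, -0.0, -2.8]
opening: 0.0574
grip_force: 20.0
```

```bash
python3 -m crank '{"steps":[[[0,0,0],[0,0,0.06],0.58],[[0,0,0],[0,0,0],0.58],[[0,0,0],[0,0,0],0.58]]}'
python3 -m crank '{"steps":[[[0,0,0],[0,0,0],0.65],[[0,0,0],[0,0,0],0.75],[[0,0,0],[0,0,0],0.9],[[0,0,0],[0,0,0],0.95],[[0,0,0],[0,0,-0.3],0.95]]}' >/dev/null
python3 -m crank '{"steps":[[[0,0,0],[0,0,-0.7],0.95],[[0,0,0],[0,0,-0.9],0.95],[[0,0,0],[0,0,-0.9],0.95],[[0,0,0],[0,0,-0.9],0.95],[[0,0,0],[0,0,-0.9],0.95]]}'
python3 -m crank '{"steps":[[[0,0,0],[-0.2,0.9,0],0.95],[[0,0,0],[-0.2,0.9,0],0.95],[[0,0,0],[-0.2,0.9,0],0.95],[[0,0,0],[-0.2,0.9,0],0.95],[[0,0,0],[-0.2,0.9,0],0.95]]}' >/dev/null
python3 -m crank '{"steps":[[[0,0,0],[-0.2,0.9,0],0.95],[[0,0,0],[-0.2,0.9,0],0.95],[[0,0,0],[-0.2,0.9,0],0.95],[[0,0,0],[-0.2,0.9,0],0.95],[[0,0,0],[-0.2,0.9,0],0.95]]}' >/dev/null
python3 -m crank '{"steps":[[[0,0,0],[-0.2,0.9,0],0.95],[[0,0,0],[-0.2,0.9,0],0.95],[[0,0,0],[-0.2,0.9,0],0.95],[[0,0,0],[0,0,0],0.95],[[0,0,0],[0,0,0],0.95]]}'
python3 - <<'E'
from h import *
f={n:env.grab_frame(n) for n in("top","side")}
A=np.linspace(0,6.28,50);out=[]
for n,(u,v,w,h) in(("top",(205,155,200,150)),("side",(190,140,200,150))):
    o=cv2.resize(f[n]["pixels"][v:v+h,u:u+w],(400,300),interpolation=2)
    for x,y,r,z in((.5072,.1014,.028,.049),(.4695,-.1339,.029,.015),(.4884,-.0162,.023,.059),(.6565,.128,.022,.07)):
        p=np.array([px(f[n],[x+r*np.cos(a),y+r*np.sin(a),z]) for a in A])
        cv2.polylines(o,[((p-[u,v]+.5)*2).astype(int)],True,(0,0,255),1)
    out.append(o)
cv2.imwrite("pics/m11.png",np.hstack(out))
E
```

```text
time: 36.23
eef_pos: [0.47, -0.1332, 0.0488]
tool_rot: [0.0, 1.0, -0.0, 0.0]
ft_force: [-0.7, -0.7, 0.4]
opening: 0.0571
grip_force: 20.0
time: 37.07
eef_pos: [0.4695, -0.133, 0.1888]
tool_rot: [0.0, 1.0, -0.0, 0.0]
ft_force: [-0.2, 0.2, 0.1]
opening: 0.0866
grip_force: 0.0
time: 38.32
eef_pos: [0.3912, -0.4851, 0.187]
tool_rot: [-0.0, 1.0, -0.001, 0.0]
ft_force: [-0.0, -0.1, -0.4]
opening: 0.0863
grip_force: 0.0
```

View pics/m11.png

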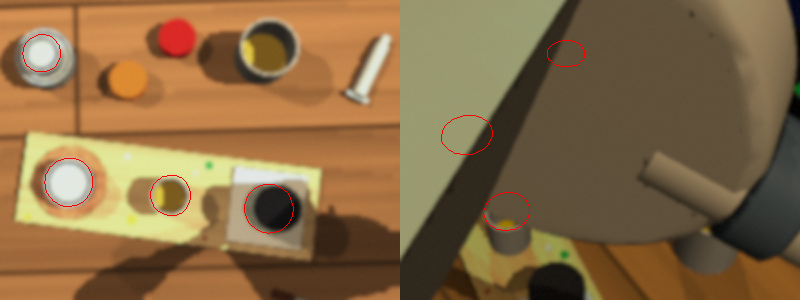

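Every object stands upright at its overlay target: tin (69,182), cup (171,195), jar lid (276,208). I'll check the jar lid numerically, since parallax matters there.

Run:
```python
from h import *
f=env.grab_frame("top");P=f["pixels"]
g=P[240:280,325:365].max(2)
c,a,m=cen(g<50);c=c+[325,240]; print(c,a,np.sqrt(a/np.pi),ray(f,c,.1))
hsv=cv2.cvtColor(P,cv2.COLOR_BGR2HSV)[225:270,220:262].astype(int)
c,a,_=cen((hsv[...,1]<70)&(hsv[...,2]>120)); c=c+[220,225];print("mid",c,a,ray(f,c,.049))
for n,(u,v),s,z in(("cup",(290,252),18,.059),("stack",(226,182),22,.07)):
    im=cv2.cvtColor(cv2.resize(P[v-s:v+s,u-s:u+s],None,fx=6,fy=6,interpolation=2),cv2.COLOR_BGR2GRAY)
    C=cv2.HoughCircles(im,cv2.HOUGH_GRADIENT_ALT,1,20,param1=120,param2=.5,minRadius=40,maxRadius=100)
    if C is not None:
        for x,y,r in C[0]: uv=((x+.5)/6-.5+u-s,(y+.5)/6-.5+v-s);print(n,r/6,ray(f,uv,z),ray(f,uv,.042)[:2])
```

```text
[343.35040431 258.98652291] 371 10.86705883733894 [ 0.47021211 -0.1312413   0.1       ]
mid [238.80482897 246.0362173 ] 497 [0.50618247 0.10184724 0.049     ]
cup 8.758094 [ 0.48599587 -0.01773182  0.059     ] [ 0.48600882 -0.01806441]
```

```bash
python3 -c "
from cell import env
print(env.finish_job())"
```

```text
the job is handed in; nothing more can be done
None
```

I placed everything as asked and handed the job in at about 38 s of robot time. By the final pictures the tin, jar and cup are within about 3 mm of their targets. I checked the top tin on the base only by eye in the overlay, and the hand-in returned no verdict.

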